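# Pack the palm gouges from the clip strip into their lapped case

### The arm

A 6-joint arm with a two-finger parallel gripper is mounted at the origin on the work surface. World frame = base frame: x ahead of the robot, y to its left, z up, the work surface at z = 0. Lengths are in mm, angles in rad, forces in N, time in s.
With the tool pointing down it reaches from about 350 to 725 mm from the base axis. Payload 4.3 kg.
Tool frame: the origin (TCP) lies midway between the tips of the shut fingers; the grasp point (between the pads) lies robot.pinch_z behind it (robot.pinch_z is the distance from the TCP to the grasp point, in mm); z points along the fingers, y is the line along which they close (so a half turn about z gives the same grasp; the last joint's range is limited). The gripper opens to 85 mm and grips with 20 to 120 N. Pads are 22 mm wide; open, the fingers measure 114 mm over their backs; the gripper's body (76 mm by 85 mm) begins 54 mm behind the grasp point. The pads swing forward as they close: fully open they stand 13 mm farther back than shut.
Start: joints at [-1.438, 0.377, 0.081, 1.274, 0, 1.46], TCP at [138.251, -558.17, 231.329] pointing down, gripper open.
Joint ranges: [-2.72, 2.72], [-0.84, 1.66], [-1.02, 1.22], [-1.77, 2.12], [-1.37, 1.28], [-3.14, 3.14]. Speed limits (rad/s): [2.57, 2.57, 3.14, 3.14, 3.14, 3.14].

### API

Orientations are given as a unit quaternion [w, x, y, z].
In Python, from cell import robot gives the robot as it stands. The module is installed in compiled form; this text tells all that it offers.
- The arm moves only by the shell command python3 -m jog 'ROWS' [FORCE]. ROWS is text: rows parted by semicolons, each of 7 numbers parted by spaces: the turn, a rotation vector about the tool's x, y, z in rad, then the shift along the tool's x, y, z in mm, then the closure in counts, from 0 (fully open) to 255 (shut). A call has 1 to 12 rows; each row is the pose to reach, as a shift and turn from the pose commanded when the call began, along the tool's axes at that moment; what a row does not reach only later rows make up. A row lasts 1/8 s, in which the tool goes at most 62.5 mm and 10.7 degrees, less where a joint would pass 70% of its speed; a pose out of reach is approached as far as the arm can. A call with a gripper value outside its range is refused whole. The fingers move at their own pace and stop on an object; FORCE is the grip in N (left out, the last holds). Time passes only in rows, so rows that repeat a pose let the fingers close. It gives the time, the measured TCP pose, the force, the opening and the grip force at its end, in the units of the state.
- robot.state(): the state, without advancing time (a new reading comes with each control period).
- robot.get_image(name): name is "scene" or "top"; returns (picture, depth): 480x640x3 uint8, red, green, blue; 480x640 float32, mm along the optical axis (not along the pixel's ray), 0 where there is no reading.
- robot.camera_model(name): a dict with "vfov" (degrees; the focal length in pixels is half the picture's height over the tangent of half this angle, whatever the lens; pixels are square), "cx", "cy" (the principal point, pixels), "xyz" and "attitude" of the camera in the world. Camera axes: x right, y down, z forward; pixel columns grow to the right and rows downward; lengths in mm; the calibration is good to about 2 mm. A picture is of the moment at which its call begins. camera_model takes no time and is no camera call.
- robot.sign_off(): hands the job in; it is judged then, once.
Trained networks look in the newest picture that a camera, given by its name, has taken for a name from the list of things; names that differ only in an ending like _2 or _b are one class to them, and where a whole thing is asked for, a point or a joint stands for the part that bears it (a point fixed in the world has none). Each returns a list of dicts, best first, with "confidence" (0 to 1); they miss things now and then, are a little off and sometimes report something else, mostly with a low value. They report only what shows in the picture. A call takes as long as a camera call. They do not tell look-alikes from the thing itself.
- robot.look_for(camera, name): "point" ([x, y, z] in mm, in world coordinates, good to about 4 mm: the middle of the surface that is visible of it).
- robot.pinpoint(camera, name): "point" ([x, y, z] in mm, in world coordinates, good to about 4 mm: a listed point, or the origin of a listed thing).
The state is a dict: "clock": time; "q": joint angles; "dq": joint speeds; "effort": joint torques, N m; "eef_pos": TCP position; "tcp_rot": TCP orientation; "contact_force": force on the tool from outside, world axes, zero at the start; "moment": the same for the moment, N m; "gripper_width": finger opening in mm; "grasp_force": force on a finger pad.
Only numpy, scipy, OpenCV 4.12 (cv2) and the standard library are available. Lean on these libraries where they do the work, as an engineer would, in place of code of your own. Each camera call takes 0.05 s, during which the arm holds its last target. There are 200 camera calls.

### The job

Pull the red and the blue gouge, one at a time, out of the sprung clip strip and lay each gently, without dropping it, on the floor of the case compartment lined in its own colour, pointing along it; leave the yellow gouge clipped in. With both packed, shut the far, rebated leaf of the case fully first and then the brass-flanged leaf fully over it so that the edges lap, and do not disturb the other things on the table.

Things in the scene. Friction and masses are not known exactly. Their poses are not given: they have to be found in the camera images.
- strip: Wooden clip strip fixed to the table, 130 (x) x 190 (y) x 8. Origin: centre of its underside. Three clips at y = -60, 0, +60, each holding one gouge along the strip's x. The handle rests on a black pedestal 30 (x) x 10 (y), top 32 above the table; both sides of it are free down to the base, 8 above the table, for a pinch along y.
- mid_clip (a point): Gouge axis in the middle clip, 41 above the table. In every clip, at x = -29 and +29 (each 14 long), a pair of sprung steel jaws snaps over the ferrules; they stand up to 57 high and 16 either side of the axis, leaving |x| < 20 free for fingers. A straight pull up spreads the jaws: 10 to 15 N in the first 5 mm, free after 8.
- red_center (a point): Centre (half-way up, mid-handle) of the red-handled gouge: x along it, z up. 104 long, 50 g: red handle block 40 (x) x 16 (y, grasp here) x 18 high; brass ferrules 12 dia x 17 long at both ends of the handle, steel blade 15 long at +x, red tail 14 dia x 15 long at -x. In the strip it is 41 above the table. Which clip holds it varies.
- yellow_center (a point): Centre (half-way up, mid-handle) of the yellow-handled gouge: x along it, z up. 104 long, 50 g: yellow handle block 40 (x) x 16 (y, grasp here) x 18 high; brass ferrules 12 dia x 17 long at both ends of the handle, steel blade 15 long at +x, yellow tail 14 dia x 15 long at -x. In the strip it is 41 above the table. Which clip holds it varies. This one stays in its clip.
- blue_center (a point): Centre (half-way up, mid-handle) of the blue-handled gouge: x along it, z up. 104 long, 50 g: blue handle block 40 (x) x 16 (y, grasp here) x 18 high; brass ferrules 12 dia x 17 long at both ends of the handle, steel blade 15 long at +x, blue tail 14 dia x 15 long at -x. In the strip it is 41 above the table. Which clip holds it varies.
- well_red (a point): Middle of the floor of the compartment lined in red, at y = -34.5 in the case's frame, 6 above the table; the floor is 134 (x) x 66 (y) and the divider between compartments reaches 20 above the table. A gouge lying here has its centre 9 above this point.
- well_blue (a point): Middle of the floor of the compartment lined in blue, at y = 34.5 in the case's frame, 6 above the table; the floor is 134 (x) x 66 (y) and the divider between compartments reaches 20 above the table. A gouge lying here has its centre 9 above this point.
- case: Plywood gouge case fixed to the table, 144 (x) x 145 (y) x 46 high, walls 5. Origin: centre of its underside; -x side faces the robot. Two compartments lie side by side along y, each running along x. Two leaves hinge along y on its rim, 46 above the table: the rebated at x = +72 (far), the flanged at x = -72 (near). Shut, they lie flat, top 54 above the table.
- rebated_leaf (a joint): Angle of the far leaf (rad): 0 shut, 1.57 upright, 2.1 fully open outwards. 145 wide, 71 from hinge to free edge, 8 thick (all above the rim when shut). The last 12 are a dark tongue 3.6 thick, flush with the inner side: the outer face steps down there (rebate). The stiff hinge stays where it is left; the edge moves with 1 to 3 N.
- flanged_leaf (a joint): Angle of the robot-side leaf (rad), same sense: 0 shut, 2.1 wide open; 145 wide, 82 from hinge to free edge, 8 thick. The last 11 are a brass flange 3.6 thick, flush with the outer side, which laps over the other leaf's tongue. The stiff hinge stays where it is left. If it is shut first, the other leaf cannot go down fully.
- rebated_edge (a point): Middle of the free edge of the rebated leaf, in mid-thickness of the leaf.
- flanged_edge (a point): Middle of the free edge of the flanged leaf (brass), in mid-thickness of the leaf.
- log_short: Bystander: short upright log, bark-brown with pale sawn top, 40 dia x 45 high, standing between strip and case; origin at the centre of its underside.
- log_tall: Bystander: upright log, bark-brown, 38 dia x 75 high, left of the case; origin at the centre of its underside.
- log_slice: Bystander: flat disc of log, 64 dia x 13 high, beyond the strip; origin at the centre of its underside.
- wood_tree: Bystander: small tree ornament of stacked sticks on a log foot, 88 wide x 122 high, at the back; origin at the centre of its underside.
- screwdriver: Bystander: orange-handled screwdriver lying left of the case (origin on its underside).
- carpenter_pencil: Bystander: flat red pencil, 140 x 13 x 8, lying between case and screwdriver; origin at the centre of its underside.
- gouge_red: The red gouge itself; origin under the middle of its handle, 9 below red_center; same axes.
- gouge_blue: The blue gouge itself; origin under the middle of its handle, 9 below blue_center; same axes.
Not all that is in view belongs to the job. What is shaped like the case but turquoise is not meant. There is more than one size of the gouge_red; the job needs the middle-sized.

How it is judged:
By the outcome, as a careful person would: the job done as asked, in the order asked, and still so for the second after the job is handed in, with the robot touching nothing.
It also fails if it takes over 70 s, if anything falls off the work surface, if the arm or the gripper's body presses on something with over 40 N, if the wrist force passes 120 N, or if a joint passes its speed limit or range.

## Working session

There is one attempt and no reset: what is moved stays moved. The work goes in short steps, Python scripts to look and compute and a shell command to move; the robot and the scene stay as the last step left them, time stands still between calls to the robot, and variables do not carry over. Pictures are saved under pics/ and viewed, at most 10 in all, crops included, and the job is handed in when it is done.

```bash
mkdir -p pics
cat > h.py <<'E'
from cell import robot
import numpy as np, cv2
def snap(c,f=None):
    p,d=robot.get_image(c)
    if f: cv2.imwrite('pics/'+f,cv2.cvtColor(p,cv2.COLOR_RGB2BGR))
    return p,d
E
python3 - <<'E'
from h import *
for c in('scene','top'):
    snap(c,c+'1.png'); print(robot.camera_model(c))
    for n in ['red_center','yellow_center','blue_center','well_red','well_blue','mid_clip','strip','case','rebated_edge','flanged_edge','gouge_red','log_short','log_tall']:
        print(c,n,[(np.round(r['point']),round(r['confidence'],2)) for r in robot.pinpoint(c,n)[:4]])
print(robot.state(),robot.pinch_z)
E
```

```text
{'vfov': 45.89094135110194, 'cx': 315.34315897016796, 'cy': 236.72845871694363, 'xyz': array([1257.85106246, -469.12011121, 1038.6605235 ]), 'attitude': array([-0.3189962 ,  0.8225536 ,  0.43879614, -0.17060174])}
scene red_center [(array([ 383., -419.,    9.]), 0.71), (array([ 537., -296.,   38.]), 0.67), (array([ 573., -414.,    4.]), 0.6)]
scene yellow_center [(array([ 527., -183.,   43.]), 0.62), (array([ 534., -238.,   40.]), 0.33)]
scene blue_center [(array([426., 410.,  -0.]), 0.74), (array([ 533., -236.,   37.]), 0.7)]
scene well_red [(array([522., 149.,   3.]), 0.83), (array([246., 312.,   4.]), 0.8), (array([838., 125.,   8.]), 0.63)]
scene well_blue [(array([800., 186.,   8.]), 0.61), (array([508., 209.,   3.]), 0.59)]
scene mid_clip [(array([ 537., -239.,   42.]), 0.97)]
scene strip [(array([ 532., -239.,    3.]), 0.66)]
scene case [(array([513., 179.,   4.]), 0.88), (array([818., 156.,  -1.]), 0.56), (array([236., 340.,   1.]), 0.55)]
scene rebated_edge [(array([820., 154.,  48.]), 0.9), (array([590., 203., 116.]), 0.88), (array([234., 342.,  49.]), 0.87)]
scene flanged_
[... 1888 characters left out ...]
4, 'q': array([-1.43829993e+00,  3.77285970e-01,  8.09729550e-02,  1.27437818e+00,
        5.65890182e-06,  1.46047178e+00]), 'dq': array([ 0.00212888,  0.001452  , -0.0001347 ,  0.00042223,  0.00058067,
       -0.00210384]), 'effort': array([ 2.22209012e-03, -4.63518584e+01,  2.70147550e+01,  5.65504142e-04,
        8.45503132e-05, -1.18402621e-06]), 'eef_pos': array([ 138.25237044, -558.16649571,  231.3268881 ]), 'tcp_rot': array([5.25292801e-05, 9.92638796e-01, 1.21112418e-01, 3.41198422e-06]), 'contact_force': array([ 0.32514003,  0.52072831, -0.27351308]), 'moment': array([-0.01103489,  0.02554813,  0.02400789]), 'grasp_force': 0.0, 'gripper_width': 85.34705602884735} 18.700000000000003
```

View pics/scene1.png

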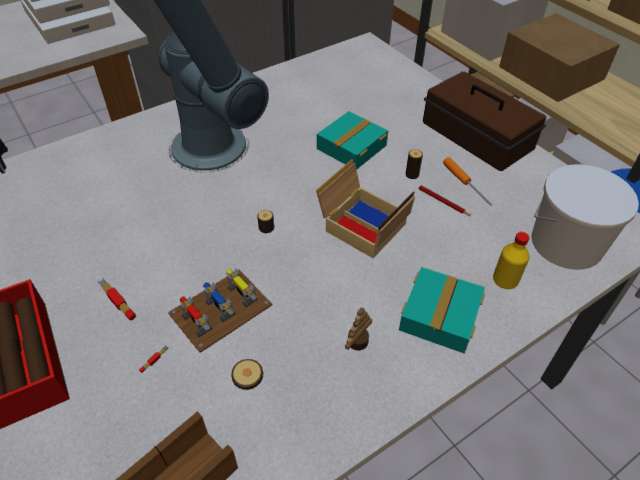

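View pics/top1.png

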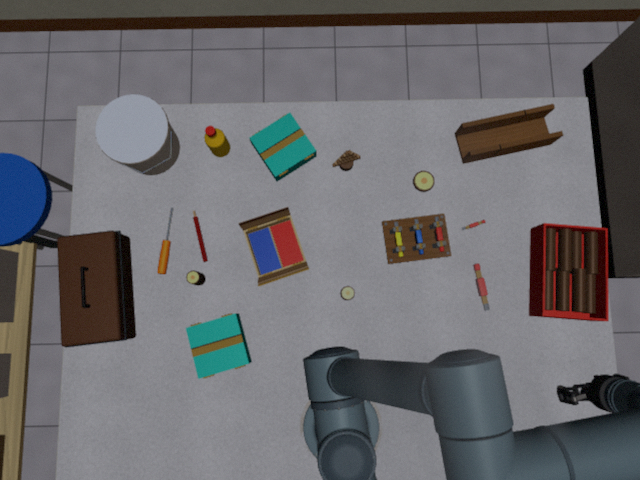

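The scene picture shows the clip strip at about (220,305) with red, blue and yellow gouges, and the open wooden case at about (368,215). The big and small red gouges at (117,300) and (153,358) are decoys, and so are the turquoise cases. Next I'll refine the yaws and positions.

```bash
cat >> h.py <<'E'
from scipy.spatial.transform import Rotation as R
def world(c,d,uv):
    m=robot.camera_model(c); f=240/np.tan(np.radians(m['vfov']/2)); q=m['attitude']
    uv=np.atleast_2d(uv); z=d[uv[:,1],uv[:,0]]
    P=np.c_[(uv[:,0]-m['cx'])/f*z,(uv[:,1]-m['cy'])/f*z,z]
    return R.from_quat([*q[1:],q[0]]).apply(P)+m['xyz']
def cloud(c):
    p,d=robot.get_image(c); v,u=np.nonzero(d>0)
    return world(c,d,np.c_[u,v]), cv2.cvtColor(p,cv2.COLOR_RGB2HSV)[v,u].astype(int)
def go(x,y,z,yaw,pitch=0):
    "rows needed: tool z down, tool x at yaw; pitch about tool y after"
    s=robot.state(); q=s['tcp_rot']; A=R.from_quat([*q[1:],q[0]])
    B=R.from_euler('z',yaw)*R.from_euler('x',np.pi)*R.from_euler('y',pitch)
    print('turn',np.round((A.inv()*B).as_rotvec(),3),'shift',np.round(A.inv().apply(np.array([x,y,z])-s['eef_pos']),1))
def st():
    s=robot.state(); q=s['tcp_rot']; A=R.from_quat([*q[1:],q[0]]); X=A.as_matrix()[:,0]
    print('t',s['clock'],'p',np.round(s['eef_pos'],1),'yaw',round(float(np.arctan2(X[1],X[0])),3),'F',np.round(s['contact_force'],1),'w',round(s['gripper_width'],1),'g',s['grasp_force'])
E
python3 - <<'E'
from h import *
def box(P): 
    (c,s,a)=cv2.minAreaRect(P[:,:2].astype(np.float32)); return np.round(c,1),np.round(s,1),round(a,1)
for c in('top','scene'):
    P,H=cloud(c)
    def rep(n,hue,roi,zr):
        m=(abs((H[:,0]-hue+90)%180-90)<8)&(H[:,1]>150)&(H[:,2]>60)
        for k,(a,b) in enumerate(((roi[0],roi[1]),(roi[2],roi[3]))): m&=(P[:,k]>a)&(P[:,k]<b)
        m&=(P[:,2]>zr[0])&(P[:,2]<zr[1]); Q=P[m]
        if len(Q)>8: print(c,n,len(Q),'med',np.round(np.median(Q,0),1),box(Q),'zmax',Q[:,2].max().round(1))
    S=(470,600,-340,-130)
    rep('red',0,S,(46,60));rep('blue',113,S,(46,60));rep('yel',28,S,(46,60))
    C=(400,640,90,270)
    rep('wr',0,C,(-5,25));rep('wb',115,C,(-5,25))
    # case: everything above 30
    m=(P[:,0]>380)&(P[:,0]<660)&(P[:,1]>60)&(P[:,1]<290)&(P[:,2]>60)
    Q=P[m]
    near=Q[Q[:,0]<500]; far=Q[Q[:,0]>510]
    for n,q in(('near',near),('far',far)):
        if len(q)>5:print(c,n,box(q),np.round(np.percentile(q[:,2],[2,50,98]),1)); h=q[q[:,2]>np.percentile(q[:,2],98)-8]; print('  top',np.round(h.mean(0),1),box(h))
    m=(P[:,0]>460)&(P[:,0]<610)&(P[:,1]>-350)&(P[:,1]<-120)&(P[:,2]>5)
    print(c,'strip',box(P[m]))
go(536,-297,120,0.065)
E
```

```text
top red 82 med [ 532.9 -299.9   49.9] (array([ 522.4, -301.4]), array([67.6, 16.3]), 9.5) zmax 57.4
top blue 66 med [ 529.6 -239.5   49.6] (array([ 514.7, -239.9]), array([67.7, 13.9]), 6.0) zmax 58.9
top yel 89 med [ 520.6 -180.6   50. ] (array([ 516.3, -206.3]), array([82. , 67.4]), 3.4) zmax 59.1
top wr 885 med [524.6 148.7   6.3] (array([525.3, 148.3]), array([129.1,  62.3]), 17.5) zmax 15.7
top wb 819 med [502.5 214.    6.2] (array([504. , 213.8]), array([124.9,  59.8]), 17.6) zmax 18.3
top near (array([427.8, 152. ]), array([ 27.4, 145.1]), 17.8) [ 62.6 110.4 126.1]
  top [416.6 150.7 122.6] (array([419.7, 148.1]), array([ 10.1, 142.4]), 17.4)
top far (array([588.1, 202.9]), array([ 14.4, 144.8]), 17.6) [ 62.   96.  120.6]
  top [587.9 202.3 116.7] (array([587.3, 203. ]), array([  5.4, 143.5]), 18.0)
top strip (array([ 534.1, -235.1]), array([147.5, 228.5]), 0.9)
scene red 128 med [ 538.8 -299.5   50.7] (array([ 527. , -299.6]), array([71.4, 15.3]), 5.8) zmax 55.9
scene blue 115 med [ 531.7 -240.5   50.5] (array([ 518.6, -240.7]), array([68.9, 15. ]), 5.6) zmax 55.4
scene yel 152 med [ 525.1 -181.4   49.9] (array([ 528.5, -236.2]), array([ 83.8, 130.7]), 8.0) zmax 57.3
scene wr 434 med [509.2 159.4   7.5] (array([510.3, 160.2]), array([116.4,  41.8]), 19.9) zmax 14.5
scene wb 490 med [482.9 211.3   7.3] (array([483.3, 212.2]), array([93.6, 54.1]), 18.0) zmax 12.9
scene near (array([429.6, 153.4]), array([ 32.4, 152.6]), 18.5) [ 61.6  96.7 124.5]
  top [419.7 149.9 121.1] (array([421.8, 149. ]), array([ 17.2, 149. ]), 16.8)
scene far (array([590.7, 205.3]), array([ 10.9, 150. ]), 16.7) [ 61.4  99.2 119.6]
  top [590.1 202.5 116.7] (array([589.1, 204.2]), array([  6.4, 145.9]), 18.3)
scene strip (array([ 534.4, -235.1]), array([149.1, 229.6]), 0.2)
turn [ 0.    -0.     0.178] shift [ 448.9 -157.9  111.3]
```

```bash
python3 -c "
from h import *
go(540,-299,110,0.105)"
```

```text
turn [ 0.    -0.     0.138] shift [ 452.3 -155.   121.3]
```

```bash
python3 -m jog '0 0 0.138 452 -155 121 135;0 0 0.138 452 -155 121 135;0 0 0.138 452 -155 121 135;0 0 0.138 452 -155 121 135;0 0 0.138 452 -155 121 135;0 0 0.138 452 -155 121 135;0 0 0.138 452 -155 121 135;0 0 0.138 452 -155 121 135;0 0 0.138 452 -155 121 135;0 0 0.138 452 -155 121 135;0 0 0.138 452 -155 121 135;0 0 0.138 452 -155 121 135' 80
python3 - <<'E'
from h import *
st(); go(540,-299,35,0.105)
P,d=snap('scene','a.png')
p2,d2=snap('top')
cv2.imwrite('pics/b.png',cv2.cvtColor(np.vstack([cv2.resize(P[230:380,120:320],(800,600))[:, :],])[:600],cv2.COLOR_RGB2BGR))
E
```

```text
clock: 3.0
eef_pos: [539.0, -300.1, 110.9]
tcp_rot: [0.0, 0.999, 0.051, 0.0]
contact_force: [-1.2, 0.6, 0.3]
gripper_width: 40.6
grasp_force: 0.0
t 3.0 p [ 539.  -300.1  110.9] yaw 0.103 F [-1.2  0.6  0.3] w 40.6 g 0.0
turn [ 0.001 -0.    -0.002] shift [ 1.1 -1.1 75.9]
```

View pics/b.png

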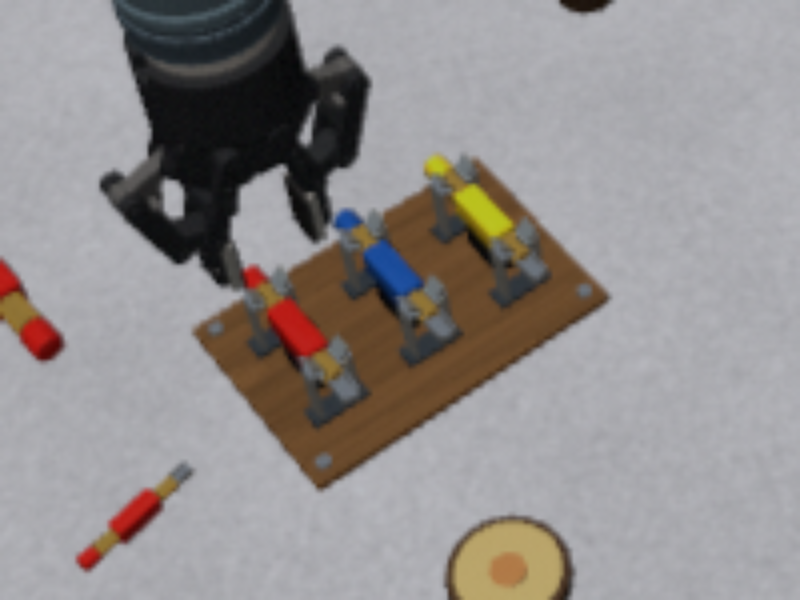

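The gripper is above the red clip, with the gouges at about (297,330), (393,270) and (483,212) in this crop. I'm going down and pinching.

```bash
python3 -m jog '0 0 0 1 -1 30 135;0 0 0 1 -1 60 135;0 0 0 1 -1 76 135;0 0 0 1 -1 76 135' && python3 -m jog '0 0 0 0 0 0 255;0 0 0 0 0 0 255;0 0 0 0 0 0 255;0 0 0 0 0 0 255;0 0 0 0 0 0 255'
```

```text
clock: 3.6
eef_pos: [539.5, -297.5, 33.2]
tcp_rot: [-0.001, 0.999, 0.052, -0.001]
contact_force: [-0.7, 0.0, -0.6]
gripper_width: 40.3
grasp_force: 0.0
clock: 4.22
eef_pos: [541.6, -298.6, 36.0]
tcp_rot: [0.001, 0.999, 0.052, 0.001]
contact_force: [-0.9, 1.0, 5.9]
gripper_width: 13.7
grasp_force: 79.0
```

```bash
python3 -m jog '0 0 0 0 0 -4 255;0 0 0 0 0 -8 255;0 0 0 0 0 -15 255;0 0 0 0 0 -50 255;0 0 0 0 0 -100 255;0 0 0 0 0 -115 255;0 0 0 0 0 -115 255'
python3 - <<'E'
from h import *
st()
P,d=snap('scene')
cv2.imwrite('pics/c.png',cv2.cvtColor(cv2.resize(P[180:360,120:360],(800,600)),cv2.COLOR_RGB2BGR))
go(525,149,150,0.307)
E
```

```text
clock: 5.1
eef_pos: [541.6, -298.8, 150.9]
tcp_rot: [0.001, 0.999, 0.052, 0.001]
contact_force: [0.6, -0.5, -1.4]
gripper_width: 13.9
grasp_force: 79.1
t 5.1 p [ 541.6 -298.8  150.9] yaw 0.105 F [ 0.6 -0.5 -1.4] w 13.9 g 79.05450582504272
turn [ 0.    -0.    -0.202] shift [  31.2 -446.2   -1.1]
```

View pics/c.png

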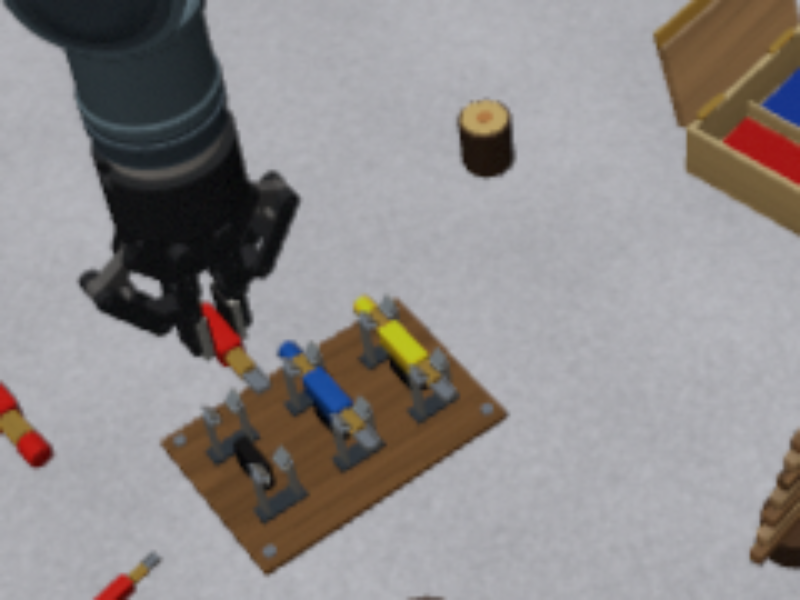

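The red gouge is out and level, with its blade at about (255,378). Next I'll carry it to the red well.

```bash
python3 -m jog '0 0 -0.202 31 -446 0 255;0 0 -0.202 31 -446 0 255;0 0 -0.202 31 -446 0 255;0 0 -0.202 31 -446 0 255;0 0 -0.202 31 -446 0 255;0 0 -0.202 31 -446 0 255;0 0 -0.202 31 -446 0 255;0 0 -0.202 31 -446 0 255;0 0 -0.202 31 -446 0 255;0 0 -0.202 31 -446 0 255'
python3 - <<'E'
from h import *
st(); go(525,149,13,0.307)
P,d=snap('top')
cv2.imwrite('pics/d.png',cv2.cvtColor(cv2.resize(P[180:315,200:380],(800,600)),cv2.COLOR_RGB2BGR))
E
```

```text
clock: 6.4
eef_pos: [524.4, 147.3, 148.4]
tcp_rot: [0.0, 0.988, 0.152, -0.001]
contact_force: [-0.0, -0.5, -1.1]
gripper_width: 13.6
grasp_force: 79.1
t 6.4 p [524.4 147.3 148.4] yaw 0.305 F [-0.  -0.5 -1.1] w 13.6 g 79.06580328941345
turn [ 0.     0.002 -0.002] shift [  1.3  -1.5 135.4]
```

```bash
python3 -m jog '0 0 0 1 -1 40 255;0 0 0 1 -1 80 255;0 0 0 1 -1 110 255;0 0 0 1 -1 128 255;0 0 0 1 -1 132 255;0 0 0 1 -1 134 255;0 0 0 1 -1 135 255;0 0 0 1 -1 135 255'
```

```text
clock: 7.45
eef_pos: [526.1, 150.1, 15.0]
tcp_rot: [0.0, 0.988, 0.153, 0.001]
contact_force: [0.3, 0.5, 0.0]
gripper_width: 13.9
grasp_force: 79.1
```

```bash
python3 -m jog '0 0 0 0 0 1.5 255;0 0 0 0 0 3 255;0 0 0 0 0 3 255'; python3 -m jog '0 0 0 0 0 1 255;0 0 0 0 0 1 255'; python3 -m jog '0 0 0 0 0 1 255;0 0 0 0 0 1 255'
```

```text
clock: 7.82
eef_pos: [525.3, 150.1, 11.1]
tcp_rot: [0.0, 0.988, 0.153, -0.0]
contact_force: [-1.0, -0.3, -1.2]
gripper_width: 14.1
grasp_force: 79.1
clock: 8.07
eef_pos: [525.4, 150.1, 10.2]
tcp_rot: [0.0, 0.988, 0.153, -0.0]
contact_force: [0.8, -0.6, -0.4]
gripper_width: 13.9
grasp_force: 79.1
clock: 8.32
eef_pos: [525.4, 150.1, 10.0]
tcp_rot: [0.0, 0.988, 0.153, 0.0]
contact_force: [-1.8, 0.1, 5.3]
gripper_width: 13.9
grasp_force: 80.0
```

```bash
python3 -m jog '0 0 0 0 0 0 177;0 0 0 0 0 0 177;0 0 0 0 0 0 177' && python3 -m jog '0 0 0 0 0 -10 177;0 0 0 0 0 -40 177;0 0 0 0 0 -90 177;0 0 0 0 0 -140 177;0 0 0 0 0 -140 177'
python3 - <<'E'
from h import *
st(); go(534,-239.5,110,0.105)
E
```

```text
clock: 8.7
eef_pos: [525.5, 150.1, 9.1]
tcp_rot: [0.0, 0.988, 0.153, -0.0]
contact_force: [-0.3, 0.1, -0.8]
gripper_width: 26.2
grasp_force: 0.0
clock: 9.32
eef_pos: [529.2, 150.8, 154.7]
tcp_rot: [0.0, 0.988, 0.153, 0.005]
contact_force: [0.5, 0.6, 0.3]
gripper_width: 26.1
grasp_force: 0.0
t 9.325 p [529.2 150.8 154.7] yaw 0.307 F [0.5 0.6 0.3] w 26.1 g 0.0
turn [ 0.001 -0.01   0.202] shift [-113.7  373.4   44.1]
```

```bash
python3 -m jog '0 0 0.202 -110 374 0 135;0 0 0.202 -110 374 0 135;0 0 0.202 -110 374 0 135;0 0 0.202 -110 374 0 135;0 0 0.202 -110 374 0 135;0 0 0.202 -110 374 0 135;0 0 0.202 -110 374 0 135;0 0 0.202 -110 374 20 135;0 0 0.202 -110 374 40 135;0 0 0.202 -110 374 40 135;0 0 0.202 -110 374 40 135'
python3 - <<'E'
from h import *
st(); go(534.5,-239.5,35,0.105)
P,d=snap('top');Q,_=snap('scene')
cv2.imwrite('pics/e.png',cv2.cvtColor(np.hstack([cv2.resize(P[190:310,220:340],(400,400)),cv2.resize(Q[150:270,300:420],(400,400))]),cv2.COLOR_RGB2BGR))
E
```

```text
clock: 10.7
eef_pos: [533.7, -239.1, 109.7]
tcp_rot: [-0.0, 0.999, 0.053, 0.0]
contact_force: [0.5, -0.2, 0.4]
gripper_width: 40.1
grasp_force: 0.0
t 10.7 p [ 533.7 -239.1  109.7] yaw 0.106 F [ 0.5 -0.2  0.4] w 40.1 g 0.0
turn [-0.    -0.     0.001] shift [ 0.8  0.5 74.7]
```

View pics/e.png

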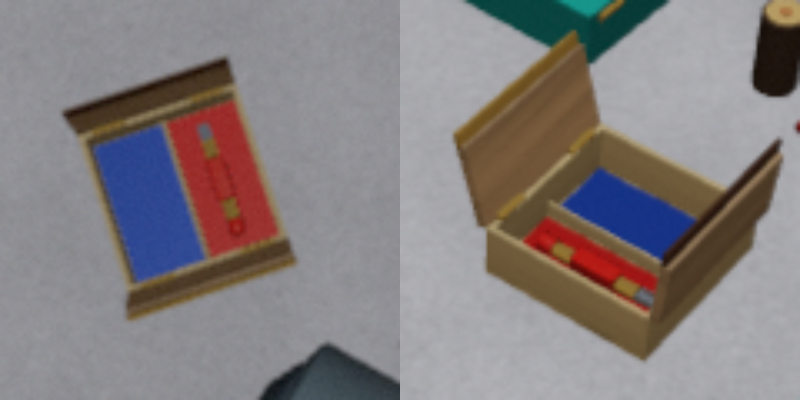

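The red gouge lies centred and along its compartment, at about (222,180) in the left crop. Next is the blue one.

```bash
python3 -m jog '0 0 0 1 0 30 135;0 0 0 1 0 60 135;0 0 0 1 0 74 135;0 0 0 1 0 74 135;0 0 0 1 0 74 135;0 0 0 1 0 74 255;0 0 0 1 0 74 255;0 0 0 1 0 74 255;0 0 0 1 0 74 255;0 0 0 1 0 74 255' 80 && python3 -m jog '0 0 0 0 0 -4 255;0 0 0 0 0 -8 255;0 0 0 0 0 -15 255;0 0 0 0 0 -50 255;0 0 0 0 0 -100 255;0 0 0 0 0 -115 255;0 0 0 0 0 -115 255;0 0 0 0 0 -115 255'; python3 -c "
from h import *
st(); go(504.5,213.5,150,0.307)"
```

```text
clock: 12.05
eef_pos: [535.4, -239.5, 36.8]
tcp_rot: [0.0, 0.999, 0.053, 0.001]
contact_force: [-0.1, 1.6, 5.8]
gripper_width: 13.8
grasp_force: 78.5
clock: 13.05
eef_pos: [533.6, -239.2, 148.8]
tcp_rot: [-0.001, 0.999, 0.052, -0.001]
contact_force: [0.1, 0.5, -1.1]
gripper_width: 13.9
grasp_force: 79.0
t 13.05 p [ 533.6 -239.2  148.8] yaw 0.105 F [ 0.1  0.5 -1.1] w 13.9 g 79.02645707130432
turn [-0.001  0.002 -0.202] shift [  18.4 -453.2   -0.7]
```

```bash
python3 -m jog '0 0 -0.202 18 -453 0 255;0 0 -0.202 18 -453 0 255;0 0 -0.202 18 -453 0 255;0 0 -0.202 18 -453 0 255;0 0 -0.202 18 -453 0 255;0 0 -0.202 18 -453 0 255;0 0 -0.202 18 -453 0 255;0 0 -0.202 18 -453 0 255;0 0 -0.202 18 -453 0 255;0 0 -0.202 18 -453 0 255;0 0 -0.202 18 -453 0 255'
python3 - <<'E'
from h import *
st(); go(504.5,213.5,13,0.307)
Q,_=snap('scene')
cv2.imwrite('pics/f.png',cv2.cvtColor(cv2.resize(Q[100:280,260:500],(800,600)),cv2.COLOR_RGB2BGR))
E
```

```text
clock: 14.42
eef_pos: [505.2, 211.2, 150.0]
tcp_rot: [0.0, 0.988, 0.152, -0.0]
contact_force: [-0.6, 0.3, -1.1]
gripper_width: 13.7
grasp_force: 79.0
t 14.425 p [505.2 211.2 150. ] yaw 0.304 F [-0.6  0.3 -1.1] w 13.7 g 79.04055118560791
turn [ 0.     0.001 -0.003] shift [ 1.00e-01 -2.50e+00  1.37e+02]
```

View pics/f.png

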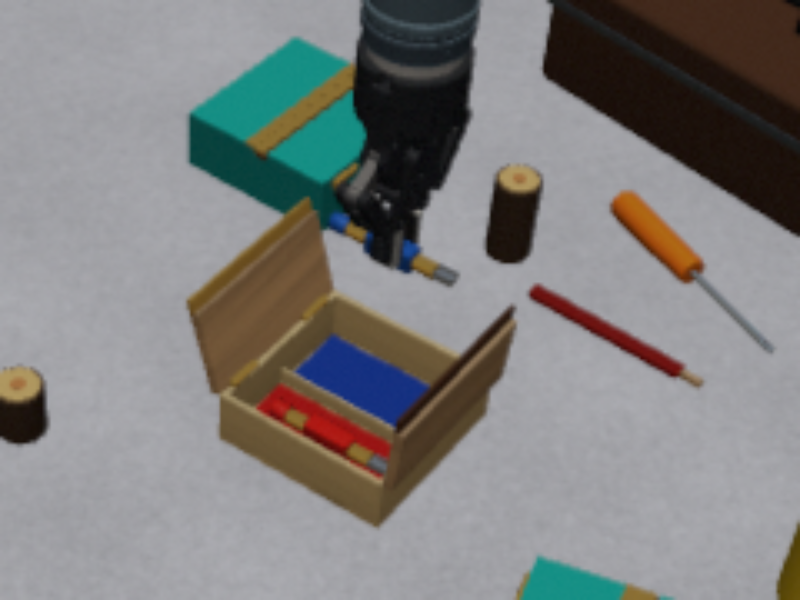

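The blue gouge is held level above the blue well, at about (395,245). I'm lowering it.

```bash
python3 -m jog '0 0 0 0 -2 40 255;0 0 0 0 -2 80 255;0 0 0 0 -2 110 255;0 0 0 0 -2 128 255;0 0 0 0 -2 133 255;0 0 0 0 -2 135 255;0 0 0 0 -2 136 255;0 0 0 0 -2 136 255'; python3 -m jog '0 0 0 0 0 1.5 255;0 0 0 0 0 1.5 255'; python3 -m jog '0 0 0 0 0 1 255;0 0 0 0 0 1 255'
```

```text
clock: 15.48
eef_pos: [505.1, 214.9, 15.0]
tcp_rot: [-0.0, 0.988, 0.153, 0.001]
contact_force: [0.1, -0.5, -0.5]
gripper_width: 13.5
grasp_force: 79.0
clock: 15.72
eef_pos: [504.4, 214.8, 12.8]
tcp_rot: [0.0, 0.988, 0.153, 0.0]
contact_force: [0.6, 0.4, -1.6]
gripper_width: 13.7
grasp_force: 79.0
clock: 15.98
eef_pos: [504.3, 214.7, 11.6]
tcp_rot: [0.0, 0.988, 0.153, -0.0]
contact_force: [-0.3, -0.7, -0.7]
gripper_width: 13.6
grasp_force: 79.0
```

```bash
python3 -m jog '0 0 0 0 0 1 255;0 0 0 0 0 1 255'; python3 -m jog '0 0 0 0 0 0.7 255;0 0 0 0 0 0.7 255'
```

```text
clock: 16.23
eef_pos: [504.5, 214.8, 10.8]
tcp_rot: [0.0, 0.988, 0.153, 0.0]
contact_force: [0.8, -0.5, 0.4]
gripper_width: 13.9
grasp_force: 79.3
clock: 16.48
eef_pos: [504.5, 214.8, 10.8]
tcp_rot: [0.0, 0.988, 0.153, 0.0]
contact_force: [-3.0, -0.5, 6.4]
gripper_width: 13.7
grasp_force: 80.0
```

```bash
python3 -m jog '0 0 0 0 0 0 177;0 0 0 0 0 0 177;0 0 0 0 0 0 177;0 0 0 0 0 -10 177;0 0 0 0 0 -40 177;0 0 0 0 0 -90 177;0 0 0 0 0 -140 177;0 0 0 0 0 -150 177;0 0 0 0 0 -150 177'
cat >> h.py <<'E'
C=np.array([515,181.5]); Y=0.307
def cgo(cx,cy,z):
    w=C+np.array([[np.cos(Y),-np.sin(Y)],[np.sin(Y),np.cos(Y)]])@[cx,cy]; go(*w,z,Y)
E
python3 - <<'E'
from h import *
st(); cgo(120,0,165); cgo(120,0,92)
Q,_=snap('scene');P,_=snap('top')
cv2.imwrite('pics/g.png',cv2.cvtColor(np.hstack([cv2.resize(P[190:310,220:340],(400,400)),cv2.resize(Q[150:270,300:420],(400,400))]),cv2.COLOR_RGB2BGR))
E
```

```text
clock: 17.6
eef_pos: [505.0, 214.9, 160.9]
tcp_rot: [-0.0, 0.988, 0.153, 0.001]
contact_force: [0.1, 0.8, -0.3]
gripper_width: 26.5
grasp_force: 0.0
t 17.6 p [505.  214.9 160.9] yaw 0.307 F [ 0.1  0.8 -0.3] w 26.5 g 0.0
turn [ 0.    -0.002 -0.   ] shift [119.4  34.8  -3.9]
turn [ 0.    -0.002 -0.   ] shift [119.3  34.8  69.1]
```

View pics/g.png

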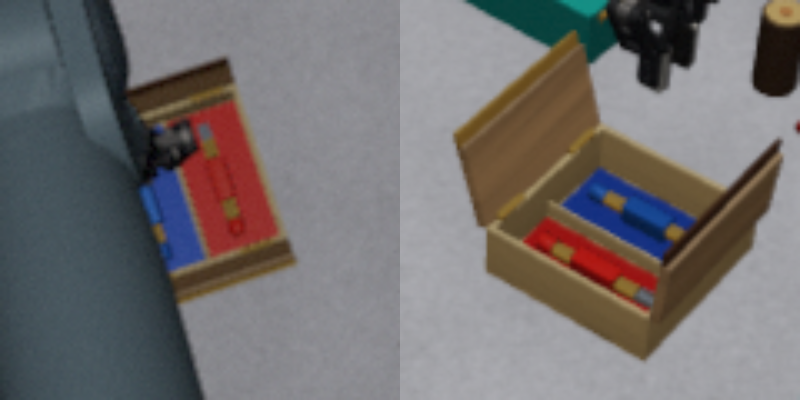

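Both gouges lie in their own compartments, blue at about (640,215) and red at (590,265) in the right crop. I'm moving beyond the far leaf with the fingers shut.

```bash
python3 -m jog '0 0 0 60 17 -4 255;0 0 0 119 35 -4 255;0 0 0 119 35 -4 255;0 0 0 119 35 -4 255;0 0 0 119 35 30 255;0 0 0 119 35 66 255;0 0 0 119 35 66 255;0 0 0 119 35 66 255'; python3 -c "
from h import *
st(); cgo(97,0,95)"
```

```text
clock: 18.7
eef_pos: [628.0, 217.6, 95.6]
tcp_rot: [-0.0, 0.988, 0.153, 0.0]
contact_force: [0.2, 0.2, 0.5]
gripper_width: -0.2
grasp_force: 0.0
t 18.7 p [628.  217.6  95.6] yaw 0.307 F [0.2 0.2 0.5] w -0.2 g 0.0
turn [ 0.    -0.001  0.   ] shift [-21.6   0.2   0.6]
```

```bash
python3 -m jog '0 0 0 -14 0 0 255;0 0 0 -28 0 0 255;0 0 0 -42 0 0 255;0 0 0 -49 0 1 255;0 0 0 -56 0 3 255;0 0 0 -62 0 6 255;0 0 0 -67 0 10 255;0 0 0 -72 0 14 255;0 0 0 -76 0 19 255;0 0 0 -79 0 24 255;0 0 0 -82 0 30 255;0 0 0 -82 0 30 255'
python3 - <<'E'
from h import *
st()
Q,_=snap('scene')
cv2.imwrite('pics/i.png',cv2.cvtColor(cv2.resize(Q[130:280,270:470],(800,600)),cv2.COLOR_RGB2BGR))
cgo(33,0,54)
E
```

```text
clock: 20.2
eef_pos: [549.4, 192.4, 63.0]
tcp_rot: [0.0, 0.988, 0.153, -0.001]
contact_force: [0.6, 0.7, 0.3]
gripper_width: 0.3
grasp_force: 0.0
t 20.2 p [549.4 192.4  63. ] yaw 0.307 F [0.6 0.7 0.3] w 0.3 g 0.0
turn [-0.     0.001 -0.   ] shift [-3.4  0.   9.3]
```

View pics/i.png

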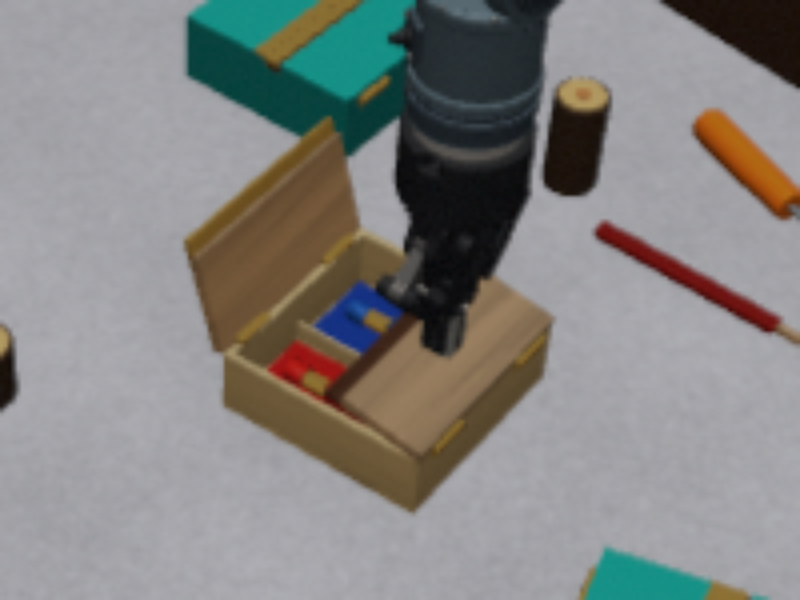

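The far leaf is almost down, with the fingers at about (443,340). I'll press it fully shut slowly.

```bash
python3 -m jog '0 0 0 -2 0 4 255;0 0 0 -3 0 8 255;0 0 0 -3 0 9 255;0 0 0 -3 0 9 255';python3 -m jog '0 0 0 0 0 1.5 255;0 0 0 0 0 1.5 255'; python3 -m jog '0 0 0 0 0 1 255;0 0 0 0 0 1 255'
```

```text
clock: 20.75
eef_pos: [547.2, 191.6, 54.9]
tcp_rot: [0.0, 0.988, 0.153, -0.0]
contact_force: [0.0, 0.3, 0.8]
gripper_width: -0.0
grasp_force: 0.3
clock: 21.0
eef_pos: [547.1, 191.6, 54.0]
tcp_rot: [0.0, 0.988, 0.153, -0.0]
contact_force: [-1.4, -0.4, 5.8]
gripper_width: -0.1
grasp_force: 2.6
clock: 21.25
eef_pos: [547.1, 191.5, 53.9]
tcp_rot: [0.0, 0.988, 0.153, 0.0]
contact_force: [-4.4, -1.1, 10.4]
gripper_width: -0.2
grasp_force: 5.6
```

It has stopped at z = 54, so the far leaf is shut. Next is the flanged leaf.

```bash
python3 -m jog '0 0 0 0 0 -50 255;0 0 0 0 0 -112 255;0 0 0 0 0 -112 255;0 0 0 -60 0 -112 255;0 0 0 -120 0 -112 255;0 0 0 -168 0 -112 255;0 0 0 -168 0 -112 255;0 0 0 -168 0 -112 255;0 0 0 -168 0 -80 255;0 0 0 -168 0 -48 255;0 0 0 -168 0 -48 255'
python3 - <<'E'
from h import *
st(); cgo(-135,0,100)
P,H=cloud('scene'); q=P[:,:2]-C; cx=q@[np.cos(Y),np.sin(Y)]; cy=q@[-np.sin(Y),np.cos(Y)]
for a in (10,20,30,40,50,60,68):
    m=(abs(cx-a)<3)&(abs(cy)<60)&(P[:,2]>30); print(a,m.sum(),np.median(P[m,2]).round(1))
E
```

```text
clock: 22.62
eef_pos: [386.3, 140.7, 98.7]
tcp_rot: [0.0, 0.988, 0.153, -0.002]
contact_force: [0.3, -0.2, 0.5]
gripper_width: -0.0
grasp_force: 0.0
t 22.625 p [386.3 140.7  98.7] yaw 0.307 F [ 0.3 -0.2  0.5] w -0.0 g 0.0
turn [-0.     0.004 -0.   ] shift [-0.1  0.  -1.3]
10 52 52.5
20 86 55.1
30 98 55.2
40 99 55.3
50 94 54.8
60 97 54.8
68 182 52.2
```

```bash
python3 -m jog '0 0 0 14 0 -2 255;0 0 0 30 0 -4 255;0 0 0 44 0 -4 255;0 0 0 60 0 -4 255;0 0 0 69 0 -2 255;0 0 0 77 0 1 255;0 0 0 83 0 5 255;0 0 0 89 0 9 255;0 0 0 94 0 14 255;0 0 0 99 0 19 255;0 0 0 103 0 25 255;0 0 0 106 0 32 255'; python3 -m jog '0 0 0 1 0 3 255;0 0 0 3 0 8 255;0 0 0 4 0 12 255;0 0 0 4 0 12 255'
```

```text
clock: 24.18
eef_pos: [489.0, 173.1, 68.3]
tcp_rot: [-0.0, 0.988, 0.153, 0.0]
contact_force: [0.8, 0.3, 1.3]
gripper_width: -0.3
grasp_force: 0.9
clock: 24.68
eef_pos: [491.6, 174.0, 56.0]
tcp_rot: [0.0, 0.988, 0.153, -0.001]
contact_force: [0.6, 0.1, -0.2]
gripper_width: 0.5
grasp_force: 0.0
```

Run:
```python
from h import *
st()
```

```text
t 24.675 p [491.6 174.   56. ] yaw 0.307 F [ 0.6  0.1 -0.2] w 0.5 g 0.0
```

```bash
python3 -m jog '0 0 0 0 0 1.5 255;0 0 0 0 0 1.5 255'; python3 -m jog '0 0 0 0 0 1.5 255;0 0 0 0 0 1.5 255';python3 -m jog '0 0 0 0 0 1 255;0 0 0 0 0 1 255'
```

```text
clock: 24.92
eef_pos: [491.9, 174.1, 55.0]
tcp_rot: [0.0, 0.988, 0.153, -0.0]
contact_force: [0.3, 0.1, -0.0]
gripper_width: 0.1
grasp_force: 0.0
clock: 25.18
eef_pos: [492.2, 174.1, 54.0]
tcp_rot: [0.0, 0.988, 0.153, 0.0]
contact_force: [-1.8, -0.0, 3.9]
gripper_width: -0.2
grasp_force: 2.3
clock: 25.42
eef_pos: [492.2, 174.1, 53.8]
tcp_rot: [0.0, 0.988, 0.153, 0.0]
contact_force: [-4.1, 0.1, 12.8]
gripper_width: 0.1
grasp_force: 5.9
```

```bash
python3 -m jog '0 0 0 0 0 -50 255;0 0 0 0 0 -110 255;0 0 0 -60 0 -150 255;0 0 0 -100 60 -160 255;0 0 0 -100 120 -160 255;0 0 0 -100 170 -160 255;0 0 0 -100 170 -160 255'
python3 - <<'E'
from h import *
st()
for c in('scene','top'):
    P,H=cloud(c); q=P[:,:2]-C; cx=q@[np.cos(Y),np.sin(Y)]; cy=q@[-np.sin(Y),np.cos(Y)]
    for a in (-68,-50,-30,-10,0,6,15,30,50,68):
        m=(abs(cx-a)<3)&(abs(cy)<60)&(P[:,2]>30)&(P[:,2]<90); print(c,a,m.sum(),np.median(P[m,2]).round(1) if m.any() else '')
Q,_=snap('scene')
cv2.imwrite('pics/j.png',cv2.cvtColor(cv2.resize(Q[80:380,80:500],(800,571)),cv2.COLOR_RGB2BGR))
E
```

```text
clock: 26.3
eef_pos: [449.3, -21.7, 212.7]
tcp_rot: [0.001, 0.989, 0.149, 0.001]
contact_force: [-0.3, 0.7, 0.0]
gripper_width: -0.1
grasp_force: 0.0
t 26.3 p [449.3 -21.7 212.7] yaw 0.3 F [-0.3  0.7  0. ] w -0.1 g 0.0
scene -68 91 55.1
scene -50 77 55.4
scene -30 83 54.7
scene -10 83 55.6
scene 0 88 54.9
scene 6 99 54.2
scene 15 83 55.2
scene 30 88 54.9
scene 50 87 54.8
scene 68 184 52.4
top -68 85 53.5
top -50 88 54.5
top -30 83 53.7
top -10 87 54.2
top 0 87 54.0
top 6 71 53.9
top 15 88 53.8
top 30 83 53.9
top 50 84 53.3
top 68 70 53.1
```

View pics/j.png

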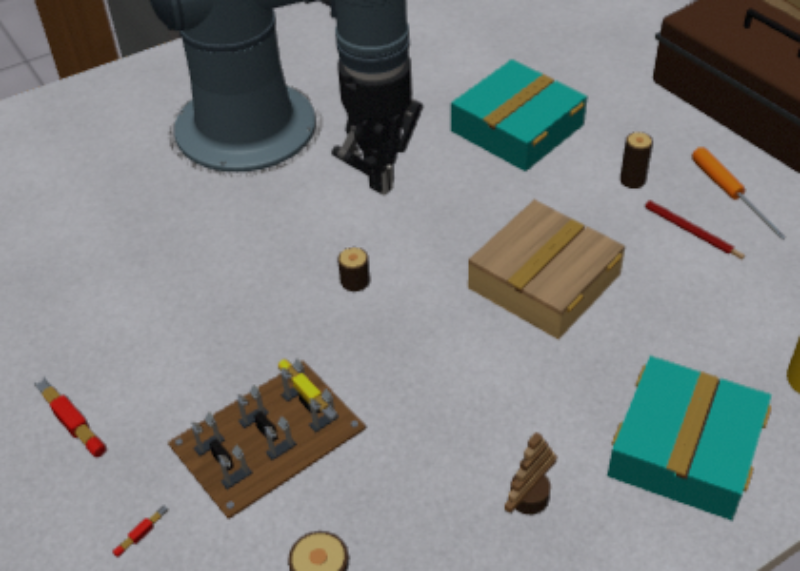

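The case is fully shut at about (547,265) with the brass flange lapped over. The yellow gouge is still clipped at (305,388) and the bystanders are where they were, so I'm handing in.

```bash
python3 -c "
from cell import robot
print(robot.sign_off())"
```

```text
the job is handed in; nothing more can be done
None
```

The red and blue gouges are laid in their own compartments, the far leaf was shut first and the flanged leaf lapped over it, the yellow gouge is still clipped in, and I handed the job in at about 26 s.

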